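# Clamp a casting and start its leak test

## Robot

A 7-joint arm with a two-finger parallel gripper is mounted at the origin on the work surface. World frame = base frame: x ahead of the robot, y to its left, z up, the work surface at z = 0. Lengths are in m, angles in rad, forces in N, time in s.
With the tool pointing down it reaches from about 0.425 to 0.925 m from the base axis. Payload 6.8 kg.
Tool frame: the origin (TCP) lies at the very end of the fingers, on their centre line; the grasp point (between the pads) lies 19 mm behind it (r.tcp_to_grasp is the distance from the TCP to the grasp point, in m); z points along the fingers, y is the line along which they close (so a half turn about z gives the same grasp; the last joint's range is limited). The gripper opens to 85 mm and grips with 20 to 120 N. Pads are 22 mm wide; open, the fingers measure 114 mm over their backs; the gripper's body (76 mm by 85 mm) begins 54 mm behind the grasp point. The pads swing forward as they close: fully open they stand 13 mm farther back than shut.
Start: joints at [1.158, 0.477, 0.022, 1.555, -0.011, 1.109, -0.083], TCP at [0.203, -0.644, 0.231] pointing down, gripper open.
Joint ranges: [-2.96, 2.96], [-0.34, 2.1], [-1.41, 1.46], [0.24, 2.44], [-1.37, 4.51], [0.17, 1.92], [-2.96, 2.96]. Speed limits (rad/s): [2.39, 2.39, 3.14, 3.14, 3.14, 3.14, 3.14].

## Interface

Orientations are given as a rotation vector (axis times angle).
In Python, from bench import r gives the robot as it stands.
- The arm moves only by the tool step_arm, never from a script. Its argument "moves" is a list of rows, each a list of 7 numbers: the shift along the tool's x, y, z in mm, then the turn, a rotation vector about the tool's x, y, z in rad, then the finger opening in mm, from 0 to 85.4. A call has 1 to 8 rows; each row is the pose to reach, as a shift and turn from the pose commanded when the call began, along the tool's axes at that moment; what a row does not reach only later rows make up. A row lasts 1/10 s, in which the tool goes at most 50 mm and 8.59 degrees, less where a joint would pass 70% of its speed; a pose out of reach is approached as far as the arm can. A call with a gripper value outside its range is refused whole. The fingers move at their own pace and stop on an object; "grip_force" is the grip in N (left out, the last holds). Time passes only in rows, so rows that repeat a pose let the fingers close. It gives the time, the measured TCP pose, the force, the opening and the grip force at its end, in the units of the state.
- r.get_obs(): the state, without advancing time (a new reading comes with each control period).
- r.grab_frame(name): name is "scene" or "top"; returns a dict with "image" (480x640x3 uint8, red, green, blue), "depth" (480x640 float32, m along the optical axis (not along the pixel's ray), 0 where there is no reading), "mtx" (3x3 intrinsics, pixels), "rvec" (rotation vector, rad) and "tvec" (3), from world to camera coordinates, as OpenCV has them. Camera axes: x right, y down, z forward; pixel columns grow to the right and rows downward; lengths in m; the calibration is good to about 2 mm. A picture is of the moment at which its call begins.
- r.hand_in(): hands the job in; it is judged then, once.
The state is a dict: "clock": time; "joints": joint angles; "qvel": joint speeds; "tau": joint torques, N m; "tcp_pos": TCP position; "orientation": TCP orientation; "contact_force": force on the tool from outside, world axes, zero at the start; "moment": the same for the moment, N m; "grip_width": finger opening in m; "gripper_force": force on a finger pad.
Only numpy, scipy, OpenCV 4.12 (cv2) and the standard library are available. Lean on these libraries where they do the work, as an engineer would, in place of code of your own. Each camera call takes 0.05 s, during which the arm holds its last target. There are 200 camera calls.

## Task

Start a leak test on the casting in the blue fixture, only pressing with the closed fingertips: first push the raised yellow clamp arm all the way down until its rubber foot rests on the casting, then press the green-striped end of the black rocker switch fully down so that it stays on, and then press the green button right in and let it come back up. Do not press the red or yellow button, keep to this order, lift nothing, and leave the casting and all the other loose parts where they are.

Things in the scene. Friction and masses are not known exactly. Their poses are not given: they have to be found in the camera images.
- fixture: Blue clamp fixture, fixed to the table: a plate 220 x 130 x 20 mm with four steel studs and, at its +x end, two dark hinge cheeks reaching 112 mm above the table. Origin on the table below the centre of the casting's seat; own z up, own x runs from the seat to the hinge (away from the robot at yaw 0).
- clamp (a joint): Angle in rad of the yellow clamp arm on the fixture: 0 = level with its rubber foot resting on the casting (fully down), positive = raised; it starts raised 0.45 to 0.7. It has a stiff friction hinge (0.28 N m, about 2.5 N at the pad) and stays where it is left; the casting stops it at 0.
- clamp_pad (a point): Centre of the top face of the black pressing pad (40 x 44 mm) at the free end of the yellow clamp arm (arm 22 mm wide, 135 mm long). Moves with the arm, 118 mm from the hinge axis and 10 mm above the arm's centre line; with the arm down it is 108 mm above the table at fixture x = -38 mm.
- clamp_hinge (a point): Point on the clamp's hinge axis, 98 mm above the table at fixture x = +80 mm; the axis runs along the fixture's y. The raised arm swings toward fixture -x as it goes down.
- casting: Loose die-cast aluminium pump cover (flange 84 mm across, 55 mm tall with a central boss 32 mm across, about 0.3 kg) sitting on the fixture's plate between the studs. Origin at the centre of its underside.
- console: Grey tester console with white top, fixed to the table, 190 (own x) x 230 (own y) x 60 mm tall. Origin on the table below its centre; at yaw 0 its front (-x) faces the robot, own y to the robot's left. Three buttons stand in a row along its front (colours in any order, 66 mm apart) with the rocker behind them.
- rocker (a joint): Angle in rad of the black rocker switch on the console: 0 = off, 0.44 = fully on. The end with the green stripe stands high when off; pressing it down turns it on. It has friction (0.04 N m, 2 to 5 N at the end) and stays where it is left.
- rocker_on (a point): Centre of the green stripe on the top face of the rocker's ON end, 25 mm from the pivot toward console +y. The rocker is 68 mm long (along console y) and 32 mm wide. Here the surface is about 84 mm above the table when off, 73 mm when fully on.
- btn_green (a joint): Travel in m of the green push button (start): 0 = up, 0.006 = fully pressed. Sprung: about 1.5 N to start it moving, 5 N when fully down; it comes back by itself.
- btn_green_top (a point): Centre of the green button's top face (32 mm across, in a black collar 48 mm across and 12 mm high), about 82 mm above the table when up; it is pressed straight down.
- btn_red (a joint): Travel in m of the red push button (stop): 0 = up, 0.006 = fully pressed. Sprung: about 1.5 N to start it moving, 5 N when fully down; it comes back by itself.
- btn_red_top (a point): Centre of the red button's top face (32 mm across, in a black collar 48 mm across and 12 mm high), about 82 mm above the table when up; it is pressed straight down.
- btn_yellow (a joint): Travel in m of the yellow push button (reset): 0 = up, 0.006 = fully pressed. Sprung: about 1.5 N to start it moving, 5 N when fully down; it comes back by itself.
- btn_yellow_top (a point): Centre of the yellow button's top face (32 mm across, in a black collar 48 mm across and 12 mm high), about 82 mm above the table when up; it is pressed straight down.
- sleeve: Bystander, loose on the table: upright flanged aluminium tube, 46 mm across, 60 mm tall. Leave it alone.
- spare_cover: Bystander, loose on the table: loose pump cover like the one in the fixture (84 mm across, 55 mm tall), lying on the bare table. Leave it alone.
- tee: Bystander, loose on the table: aluminium tee fitting, 100 mm long, 76 mm tall. Leave it alone.
- gear_collar: Bystander, loose on the table: flat toothed aluminium ring, 94 mm across, 16 mm tall. Leave it alone.
- finned_head: Bystander, loose on the table: finned aluminium cylinder head, 70 x 60 x 55 mm. Leave it alone.
- wrench: Bystander, loose on the table: steel wrench lying on the table. Leave it alone.
- spray_can: Bystander, loose on the table: upright can with a blue label, 56 mm across, 130 mm tall. Leave it alone.
- fork: Bystander, loose on the table: forked aluminium lever, about 165 mm long, 24 mm tall. Leave it alone.
Not all that is in view belongs to the job. Leave any turquoise look-alike of the casting alone.

How it is judged:
By the outcome, as a careful person would: the job done as asked, in the order asked, and still so for the second after the job is handed in, with the robot touching nothing.
It also fails if it takes over 59 s, if anything falls off the work surface, if the arm or the gripper's body presses on something with over 40 N, if the wrist force passes 120 N, or if a joint passes its speed limit or range.

## Working session

There is one attempt and no reset: what is moved stays moved. The work goes in short steps, Python scripts to look and compute and a tool call to move; the robot and the scene stay as the last step left them, time stands still between calls to the robot, and variables do not carry over. Pictures are saved under pics/ and viewed, at most 10 in all, crops included, and the job is handed in when it is done.

Besides the shell and the picture viewer there is one more tool, called after "Emit:" as name([rows], argument=value, ...), one row to a line, values as JSON. step_arm: Moves the arm, as the interface text tells. Its arguments: {"type":"object","properties":{"moves":{"type":"array","items":{"type":"array","items":{"type":"number"}}},"grip_force":{"type":"number"}},"required":["moves"]}

```bash
mkdir -p pics
python3 - <<'E'
from bench import r
import cv2,numpy as np
for n in("scene","top"):
    f=r.grab_frame(n); np.savez(f"{n}.npz",**f)
    cv2.imwrite(f"pics/{n}0.png",f["image"][:,:,::-1])
    R=cv2.Rodrigues(np.array(f["rvec"]))[0];print(n,-R.T@np.array(f["tvec"]).ravel(),f["mtx"][0])
o=r.get_obs();print(o["tcp_pos"],o["orientation"],o["grip_width"],o["clock"])
E
```

```text
scene [1.29164834 0.32014387 1.04785312] [506.49718486   0.         329.09116408]
top [ 0.46650121 -0.04309618  1.35601043] [450.95424672   0.         322.71750932]
[ 0.2023991  -0.64338499  0.23041809] [-3.10359114e+00 -4.76680496e-01  5.51501249e-04] 0.08539190136306368 0.1
```

View pics/scene0.png

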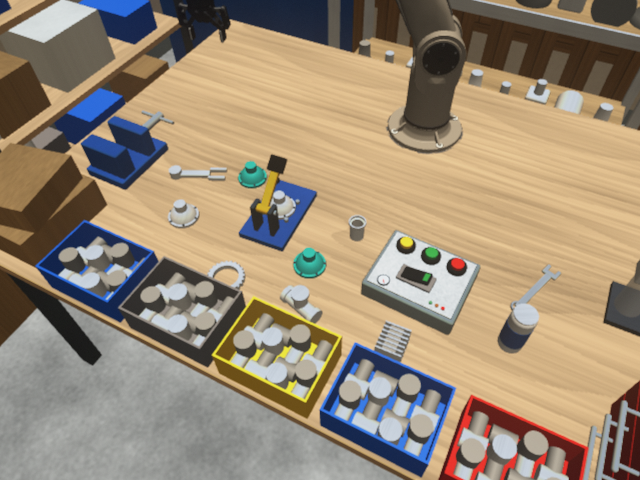

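View pics/top0.png

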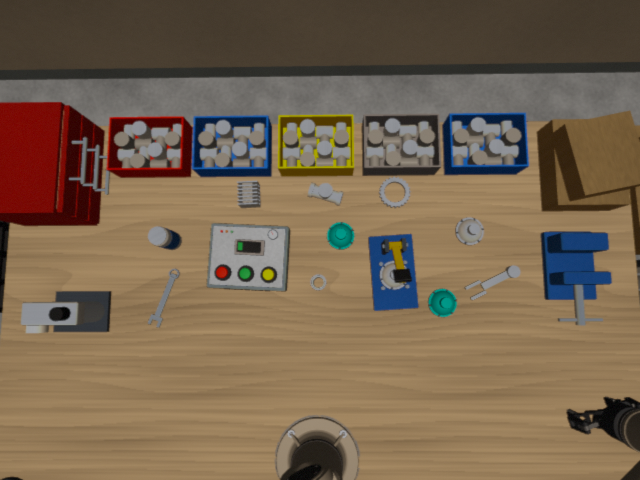

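Top view: pad at about (401,276), hinge (390,244). Buttons are red (222,272), green (246,273) and yellow (268,275), with the rocker's green stripe at (240,246). In the scene view the pad is at (277,163) and the green button at (431,255).

```bash
cat > h.py <<'E'
import cv2,numpy as np
def load(n): return dict(np.load(n+".npz"))
def ray(f,uv,z):
    R=cv2.Rodrigues(f["rvec"])[0];c=-R.T@f["tvec"].ravel()
    d=R.T@np.linalg.solve(f["mtx"],np.array([uv[0],uv[1],1.]));return c+d*(z-c[2])/d[2]
def dep(f,mask):
    R=cv2.Rodrigues(f["rvec"])[0];v,u=np.nonzero(mask&(f["depth"]>0));z=f["depth"][v,u]
    p=np.linalg.solve(f["mtx"],np.array([u,v,np.ones_like(u)])*z);return (R.T@(p-f["tvec"].reshape(3,1))).T
def mask(f,box,fn):
    hsv=cv2.cvtColor(f["image"],cv2.COLOR_RGB2HSV).astype(int);m=np.zeros((480,640),bool)
    a,b,c,d=box;m[b:d,a:c]=fn(*[hsv[b:d,a:c,i] for i in range(3)]);return m
def cen(m):
    v,u=np.nonzero(m);return u.mean(),v.mean()
E
python3 - <<'E'
from h import *
np.set_printoptions(precision=4,suppress=True)
t=load("top");s=load("scene")
C={"red":lambda h,S,v:((h<8)|(h>172))&(S>150)&(v>60),"green":lambda h,S,v:(h>45)&(h<80)&(S>120)&(v>50),"yel":lambda h,S,v:(h>20)&(h<35)&(S>150)&(v>80)}
for n,bt,bs in(("red",(210,262,234,284),(442,255,472,275)),("green",(235,262,257,284),(418,244,444,264)),("yel",(258,264,280,286),(396,232,418,252))):
    for f,b in((t,bt),(s,bs)):
        m=mask(f,b,C[n]);print(n,m.sum(),ray(f,cen(m),.082),np.median(dep(f,m),0))
for f,b in((t,(232,236,248,258)),(s,(415,268,440,295))):
    m=mask(f,b,C["green"]);print("stripe",m.sum(),ray(f,cen(m),.084),np.median(dep(f,m),0))
m=mask(t,(365,228,422,315),lambda h,S,v:(h>105)&(h<125)&(S>150)&(v>50))
rc=cv2.minAreaRect(np.argwhere(m)[:,::-1].astype(np.float32));print(rc)
print("plate",np.array([ray(t,c,.02) for c in cv2.boxPoints(rc)]))
dk=lambda h,S,v:(v<60)
for f,b in((t,(390,266,413,288)),(s,(264,152,290,176))):
    m=mask(f,b,dk);p=dep(f,m);q=p[p[:,2]>np.percentile(p[:,2],30)];print("pad",m.sum(),cen(m),np.median(p,0),p.min(0),p.max(0))
    m=m&True
for f,b in((t,(375,235,415,285)),(s,(255,165,285,220))):
    m=mask(f,b,C["yel"]);p=dep(f,m);print("arm",m.sum(),p[p[:,2].argsort()][::max(1,len(p)//6)])
E
python3 - <<'E'
import cv2,numpy as np
t=cv2.imread("pics/top0.png")[225:320,355:430];s=cv2.imread("pics/scene0.png")[145:250,235:320]
cv2.imwrite("pics/c1.png",np.hstack([cv2.resize(a,(395,500),interpolation=2) for a in(t,s)]))
E
```

```text
red 121 [0.5321 0.2674 0.082 ] [0.5316 0.2678 0.0815]
red 137 [0.5363 0.2681 0.082 ] [0.5343 0.2678 0.0786]
green 109 [0.5284 0.2016 0.082 ] [0.5285 0.2013 0.0817]
green 105 [0.5317 0.2022 0.082 ] [0.5283 0.2017 0.079 ]
yel 111 [0.5252 0.1358 0.082 ] [0.5253 0.1355 0.0818]
yel 108 [0.5283 0.1364 0.082 ] [0.5255 0.1358 0.0788]
stripe 43 [0.6057 0.2159 0.084 ] [0.6053 0.2155 0.0849]
stripe 42 [0.605  0.2159 0.084 ] [0.6035 0.2155 0.0818]
((392.91485595703125, 271.9273681640625), (73.2616958618164, 42.94432830810547), 85.46223449707031)
plate [[ 0.6369 -0.1554  0.02  ]
 [ 0.6465 -0.2829  0.02  ]
 [ 0.4312 -0.294   0.02  ]
 [ 0.4217 -0.1691  0.02  ]]
pad 209 (np.float64(401.933014354067), np.float64(275.24401913875596)) [ 0.5167 -0.226   0.1852] [ 0.5009 -0.2486  0.1674] [ 0.5332 -0.2043  0.197 ]
pad 231 (np.float64(276.42857142857144), np.float64(163.7099567099567)) [ 0.519  -0.2253  0.1788] [ 0.5033 -0.2478  0.1658] [ 0.5363 -0.2028  0.1927]
arm 254 [[ 0.5951 -0.2391  0.0772]
 [ 0.6059 -0.2319  0.1083]
 [ 0.5942 -0.2253  0.114 ]
 [ 0.5847 -0.2205  0.1264]
 [ 0.5617 -0.2152  0.1415]
 [ 0.5447 -0.2158  0.1536]
 [ 0.4987 -0.2309  0.1849]]
arm 352 [[ 0.433  -0.3265 -0.0068]
 [ 0.5966 -0.2286  0.1048]
 [ 0.5907 -0.2165  0.1124]
 [ 0.5811 -0.2207  0.1268]
 [ 0.5662 -0.2196  0.1387]
 [ 0.5505 -0.2217  0.1518]
 [ 0.535  -0.2295  0.1661]]
```

View pics/c1.png

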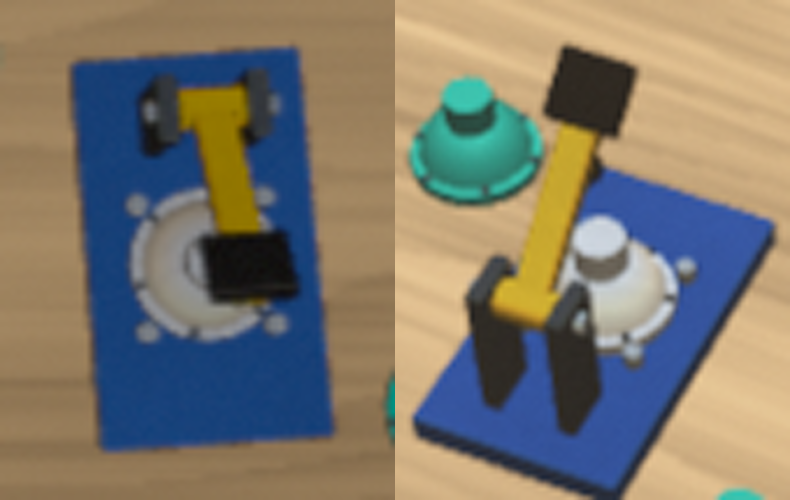

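The console is at yaw of about 0.05. The pad is at (0.517,-0.226,0.185), raised about 0.7. The hinge is near x=0.601. I'll close the fingers and head over the pad, aligning the tool with the world axes.

Emit:
step_arm([
  [37, -26, -12, 0, 0, 0.05, 0],
  [74, -52, -12, 0, 0, 0.1, 0],
  [111, -78, -12, 0, 0, 0.15, 0],
  [148, -104, -12, 0, 0, 0.2, 0],
  [185, -130, -12, 0, 0, 0.25, 0],
  [222, -156, -12, 0, 0, 0.305, 0],
  [259, -182, -12, 0, 0, 0.305, 0],
  [296, -208, -12, 0, 0, 0.305, 0],
], grip_force=40)

```text
clock: 0.9
tcp_pos: [0.4232, -0.3549, 0.2431]
orientation: [-3.141, 0.0, 0.001]
contact_force: [0.8, -0.1, 0.0]
grip_width: -0.0001
gripper_force: 0.0
```

Emit:
step_arm([
  [24, -33, 0, 0, 0, 0, 0],
  [48, -66, 0, 0, 0, 0, 0],
  [72, -99, 0, 0, 0, 0, 0],
  [94, -129, 0, 0, 0, 0, 0],
  [94, -129, 10, 0, 0, 0, 0],
  [94, -129, 25, 0, 0, 0, 0],
  [94, -129, 38, 0, 0, 0, 0],
  [94, -129, 38, 0, 0, 0, 0],
])

```text
clock: 1.7
tcp_pos: [0.5147, -0.2278, 0.2029]
orientation: [-3.14, 0.002, 0.007]
contact_force: [-0.1, -0.3, 0.5]
grip_width: -0.0001
gripper_force: 0.0
```

Run:
```python
from bench import r
import cv2,numpy as np
o=[]
for n,(a,b) in(("scene",(215,120)),("top",(345,225))):
    i=r.grab_frame(n)["image"][b:b+100,a:a+100,::-1];o.append(cv2.resize(i,(400,400),interpolation=2))
cv2.imwrite("pics/c2.png",np.hstack(o));print(r.get_obs()["tcp_pos"],r.get_obs()["contact_force"])
```

```text
[ 0.51607939 -0.22817442  0.20507363] [ 0.82767575  0.05355195 -0.21976039]
```

View pics/c2.png

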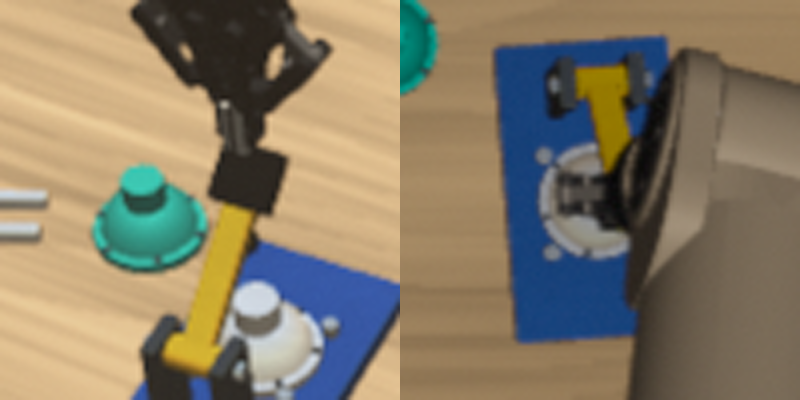

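The closed fingertips are just above the pad, centred sideways, at pad pixel (247,180) in the crop. Pushing along the arc.

Emit:
step_arm([
  [6, 0, 5, 0, 0, 0, 0],
  [6, 0, 14, 0, 0, 0, 0],
  [2, 0, 21, 0, 0, 0, 0],
  [-2, 0, 28, 0, 0, 0, 0],
  [-6, 0, 33, 0, 0, 0, 0],
  [-9, 0, 38, 0, 0, 0, 0],
  [-12, 0, 44, 0, 0, 0, 0],
  [-15, 0, 49, 0, 0, 0, 0],
])

```text
clock: 2.6
tcp_pos: [0.5012, -0.2279, 0.1559]
orientation: [3.141, -0.001, 0.0]
contact_force: [1.3, -1.0, 2.0]
grip_width: 0.0001
gripper_force: 0.9
```

Emit:
step_arm([
  [-3, 0, 6, 0, 0, 0, 0],
  [-5, 0, 12, 0, 0, 0, 0],
  [-7, 0, 18, 0, 0, 0, 0],
  [-9, 0, 24, 0, 0, 0, 0],
  [-10, 0, 30, 0, 0, 0, 0],
  [-11, 0, 36, 0, 0, 0, 0],
  [-12, 0, 41, 0, 0, 0, 0],
  [-13, 0, 45, 0, 0, 0, 0],
])

```text
clock: 3.4
tcp_pos: [0.4888, -0.2276, 0.1109]
orientation: [-3.142, 0.0, -0.001]
contact_force: [2.0, -0.9, 2.3]
grip_width: 0.0001
gripper_force: 0.8
```

Emit:
step_arm([
  [0, 0, 2, 0, 0, 0, 0],
  [0, 0, 3, 0, 0, 0, 0],
  [0, 0, 4, 0, 0, 0, 0],
  [0, 0, 4, 0, 0, 0, 0],
  [0, 0, 4, 0, 0, 0, 0],
])

```text
clock: 3.9
tcp_pos: [0.4885, -0.2276, 0.1081]
orientation: [3.142, -0.0, -0.0]
contact_force: [-3.3, 0.6, 8.2]
grip_width: -0.0002
gripper_force: 4.0
```

Emit:
step_arm([
  [0, 0, 2, 0, 0, 0, 0],
  [0, 0, 3, 0, 0, 0, 0],
  [0, 0, 3, 0, 0, 0, 0],
])

```text
clock: 4.2
tcp_pos: [0.4886, -0.2276, 0.1078]
orientation: [3.141, -0.001, 0.0]
contact_force: [-13.1, 4.5, 35.4]
grip_width: -0.0002
gripper_force: 17.6
```

Emit:
step_arm([
  [0, 0, -25, 0, 0, 0, 0],
  [0, 0, -65, 0, 0, 0, 0],
  [0, 0, -100, 0, 0, 0, 0],
  [11, -44, -100, 0, 0, 0, 0],
  [22, -88, -100, 0, 0, 0, 0],
  [33, -132, -100, 0, 0, 0, 0],
  [44, -176, -100, 0, 0, 0, 0],
  [55, -220, -100, 0, 0, 0, 0],
])

```text
clock: 5.0
tcp_pos: [0.5436, -0.0057, 0.2044]
orientation: [-3.141, 0.0, -0.0]
contact_force: [-0.1, -0.5, 0.7]
grip_width: -0.0001
gripper_force: 0.0
```

Emit:
step_arm([
  [11, -44, 0, 0, 0, 0, 0],
  [22, -88, 0, 0, 0, 0, 0],
  [33, -132, 0, 0, 0, 0, 0],
  [44, -176, 0, 0, 0, 0, 0],
  [55, -215, 0, 0, 0, 0, 0],
  [60, -222, 0, 0, 0, 0, 0],
  [60, -222, 30, 0, 0, 0, 0],
  [60, -222, 60, 0, 0, 0, 0],
])

```text
clock: 5.8
tcp_pos: [0.6042, 0.2147, 0.1442]
orientation: [-3.141, -0.0, -0.003]
contact_force: [-0.5, -0.1, -1.1]
grip_width: -0.0002
gripper_force: 0.0
```

Run:
```python
from bench import r
import cv2,numpy as np
o=[]
for n,(a,b) in(("scene",(235,130)),("scene",(360,215)),):
    i=r.grab_frame(n)["image"][b:b+120,a:a+120,::-1];o.append(cv2.resize(i,(400,400),interpolation=2))
cv2.imwrite("pics/c3.png",np.hstack(o));s=r.get_obs();print(s["tcp_pos"],s["contact_force"],s["clock"])
```

```text
[0.60069748 0.21228125 0.13993978] [-0.41585214 -0.09283468 -0.04276741] 5.9
```

View pics/c3.png

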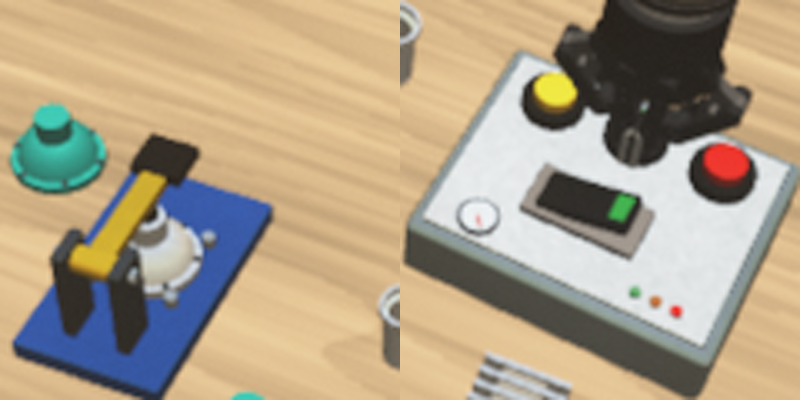

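The clamp arm is down with its foot on the casting. The fingers are above and in line with the green stripe at (622,208) in the right-hand crop. Descending.

Emit:
step_arm([
  [2, -2, 15, 0, 0, 0, 0],
  [2, -2, 30, 0, 0, 0, 0],
  [2, -2, 42, 0, 0, 0, 0],
  [2, -2, 49, 0, 0, 0, 0],
  [2, -2, 49, 0, 0, 0, 0],
])

```text
clock: 6.4
tcp_pos: [0.605, 0.2159, 0.0942]
orientation: [3.141, -0.0, -0.003]
contact_force: [-0.4, 0.1, -0.5]
grip_width: -0.0
gripper_force: 0.0
```

Position is good. Press to about 73 mm.

Emit:
step_arm([
  [0, 0, 5, 0, 0, 0, 0],
  [0, 0, 9, 0, 0, 0, 0],
  [0, 0, 12, 0, 0, 0, 0],
  [0, 0, 15, 0, 0, 0, 0],
  [0, 0, 18, 0, 0, 0, 0],
  [0, 0, 20, 0, 0, 0, 0],
  [0, 0, 22, 0, 0, 0, 0],
  [0, 0, 22, 0, 0, 0, 0],
])

```text
clock: 7.2
tcp_pos: [0.6062, 0.2176, 0.0748]
orientation: [-3.14, -0.0, -0.002]
contact_force: [-3.3, 2.2, 9.8]
grip_width: -0.0004
gripper_force: 5.2
```

Emit:
step_arm([
  [0, 1, 1, 0, 0, 0, 0],
  [0, 1, 2, 0, 0, 0, 0],
  [0, 1, 3, 0, 0, 0, 0],
  [0, 1, 3, 0, 0, 0, 0],
])

```text
clock: 7.6
tcp_pos: [0.6064, 0.2175, 0.0743]
orientation: [-3.139, -0.001, -0.004]
contact_force: [-9.0, 0.9, 27.6]
grip_width: 0.0003
gripper_force: 13.5
```

Hard stop at 27 N. Lift and move over the green button.

Emit:
step_arm([
  [0, 0, -20, 0, 0, 0, 0],
  [0, 0, -45, 0, 0, 0, 0],
  [-25, 4, -45, 0, 0, 0, 0],
  [-50, 8, -45, 0, 0, 0, 0],
  [-75, 13, -45, 0, 0, 0, 0],
  [-75, 13, -45, 0, 0, 0, 0],
  [-75, 13, -45, 0, 0, 0, 0],
])

```text
clock: 8.3
tcp_pos: [0.5306, 0.2016, 0.1152]
orientation: [3.141, -0.001, -0.0]
contact_force: [-0.3, 0.4, 1.1]
grip_width: 0.0002
gripper_force: 0.0
```

Run:
```python
from bench import r
import cv2,numpy as np
i=r.grab_frame("scene")["image"][215:335,360:480,::-1]
cv2.imwrite("pics/c4.png",cv2.resize(i,(500,500),interpolation=2));s=r.get_obs();print(s["tcp_pos"],s["contact_force"],s["clock"])
```

```text
[0.53133789 0.20185378 0.11528893] [ 1.09063534  0.5469111  -0.18344634] 8.35
```

View pics/c4.png

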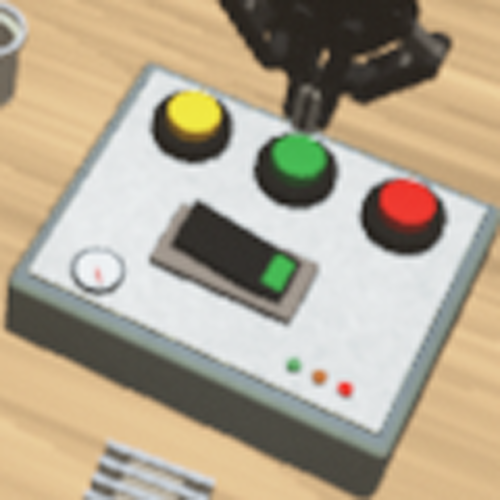

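The rocker is tilted with its green end at (278,272) down. The fingertips are lined up over the green button at (298,157).

Emit:
step_arm([
  [-1, 0, 14, 0, 0, 0, 0],
  [-1, 0, 26, 0, 0, 0, 0],
  [-1, 0, 32, 0, 0, 0, 0],
  [-1, 0, 35, 0, 0, 0, 0],
  [-1, 0, 38, 0, 0, 0, 0],
  [-1, 0, 40, 0, 0, 0, 0],
  [-1, 0, 41, 0, 0, 0, 0],
  [-1, 0, 41, 0, 0, 0, 0],
])

```text
clock: 9.15
tcp_pos: [0.5292, 0.202, 0.0759]
orientation: [3.14, -0.001, -0.001]
contact_force: [-6.8, -3.8, 17.6]
grip_width: 0.0003
gripper_force: 8.8
```

Fully pressed: 17.6 N at 75.9 mm, well above the spring force. Lift off and check.

Emit:
step_arm([
  [0, 0, -15, 0, 0, 0, 0],
  [0, 0, -45, 0, 0, 0, 0],
  [0, 0, -90, 0, 0, 0, 0],
  [-20, 0, -130, 0, 0, 0, 0],
  [-40, 40, -150, 0, 0, 0, 0],
  [-50, 80, -150, 0, 0, 0, 0],
  [-50, 110, -150, 0, 0, 0, 0],
  [-50, 110, -150, 0, 0, 0, 0],
])

```text
clock: 9.95
tcp_pos: [0.4799, 0.0876, 0.2251]
orientation: [3.14, -0.011, 0.003]
contact_force: [-0.2, 0.4, -0.9]
grip_width: 0.0001
gripper_force: 0.0
```

Run:
```python
from bench import r
import cv2
i=r.grab_frame("scene")["image"][130:360,150:560,::-1]
cv2.imwrite("pics/c5.png",cv2.resize(i,(800,449),interpolation=2));s=r.get_obs();print(s["tcp_pos"],s["contact_force"],s["clock"])
```

```text
[0.48006641 0.09035888 0.22505957] [-0.62230224  1.56292172 -0.12422621] 10.0
```

View pics/c5.png

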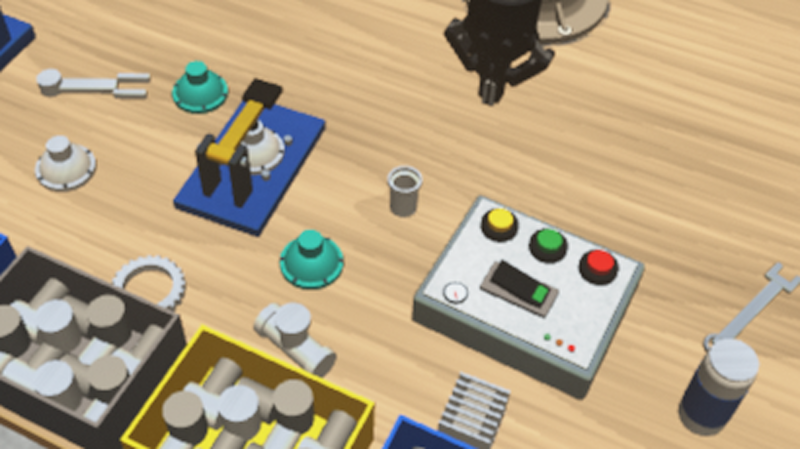

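The clamp is down (pad at (262,93)), the rocker is on (540,292), the green button is back up (548,242), and nothing else has moved.

```bash
python3 -c "from bench import r;print(r.hand_in())"
```

```text
the job is handed in; nothing more can be done
None
```

The leak test is started and the job is handed in: clamp fully down, rocker on, green button pressed right in and back up, in that order, with nothing else moved, in about 10 s.

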